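Square a drive in the holding fixture and lock it with the cam lever

TASK

Get the bare 2.5-inch drive ready for work on its case screws: with a fingertip, push it away from you along the holding fixture until its long side sits flush against the rear fence, then push the cam lever round with one finger, all the way to its stop, so that the sliding jaw clamps the drive against the fixed jaw. The drive is only pushed, never lifted, the lever stays open until the drive is home, and the things round the fixture stay where they are.

Things in the scene. Friction and masses are not known exactly. Their poses are not given: they have to be found in the camera images.
- fixture: Low grey-painted holding fixture, fixed to the desk. Origin on the desk; x points from its open front to the rear fence, y to the fixed jaw (left), z up. In mm in this frame: base plate x -80 to 60, y -125 to 70, flat top at z 10. Home and clamped, the drive's centre is at x 5, y 0. Lever stop pins (5 thick, up to z 36) at (34, -87) and (-23.5, -116.5).
- fence (a point): Middle of the front face of the rear fence, a dark steel bar at the far end of the plate, at (40, 6, 16.5) mm of the fixture; the face spans y -44 to 56, z 10 to 23. Axes as the fixture's.
- fixed_jaw (a point): Middle of the inner face of the fixed jaw, a dark steel bar on the left of the plate, at (1, 50, 16.5) mm of the fixture; the face spans x -38 to 40, z 10 to 23. Axes as the fixture's.
- jaw: Sliding jaw, a dark steel bar 66 (x) by 14 (y) by 13 mm on the right of the drive, top at z 24 of the fixture. Origin: middle of its outer (-y) foot. The lever's spiral cam drives it along the fixture's +y by 7.6 mm per rad: its inner face goes from y -61.5 (open) to -49.5 and bites the drive from 1.5 rad on.
- drive_centre (a point): Centre of the loose 2.5-inch drive, a flat box 70 (x) by 100 (y) by 9 mm thick, about 0.1 kg, label up, flat on the plate between the jaws, its long side roughly parallel to the fence (within 0.05 rad) and 12 to 36 mm short of it. Axes: x across its width, towards the fence; y along its length; z up.
- drive: The same drive; origin at the middle of its underside.
- lever (a joint): Angle of the cam lever about its vertical pivot, rad. 0 (open, at its pin): the arm points along the fixture's -y, out to the right. It grows anticlockwise seen from above, the arm swinging away from the robot, to pi/2 (closed, at the other pin), where it points along +x beside the jaw. Starts at 0 to 0.35. Friction 0.3 N m (4 N at the handle), rising to about 11 N at the stop as the jaw clamps, no spring; clamped, it eases back up to 0.05 when let go.
- lever_pivot (a point): Point on the lever's vertical pivot axis at the height of the arm's middle (29 mm above the desk), at (-15, -95.5) mm of the fixture.
- lever_grip (a point): Middle of the lever's black round handle, 80 mm from the pivot, 29 mm above the desk. The arm is a flat bar 12 mm wide, 7 mm high to 60 mm from the pivot; from there to its end, 105 mm out, it is the round handle, 16 mm thick. Free height under the handle: 21 mm over the desk, 11 mm over the plate.
- screwdriver: Yellow precision screwdriver lying on the desk in front of the fixture, 171 mm long along its y axis, 15 mm thick; bystander. Origin: underside, middle.
- tweezers: Black tweezers lying on the desk to the right, beyond the lever's sweep, 99 mm long along y, 14 wide, 10 high; bystander. Origin: underside, middle.
- loupe: Black round loupe behind the rear fence, 35 mm wide, 26 high; bystander. Origin: underside, middle.
- solder_reel: Reel of solder left of the fixture, 66 by 54 mm, 34 high; bystander. Origin: underside, middle.
- dock: Flat white dock with a black top behind the fixture, 50 (x) by 85 (y) mm, 18 high; bystander. Origin: underside, middle.
- card_reader: Black drive adapter behind the fixture to the left, 65 (x) by 105 (y) mm, 26 high; bystander. Origin: underside, middle.

How it is judged (in metres and radians):
On the way, in this order (a step that is already met when the one before it is completed fails the run):
1. the drive lies flush against the rear fence while the lever is still open (x of drive_centre in the frame of fixture above 0.003 m and angle between the y axis of drive_centre and the y axis of fixture, either way round below 0.03 rad and value of joint lever below 0.6 rad), for 0.2 s.
2. the lever is swung to its stop and the jaw clamps the drive (value of joint lever above 1.4 rad and contact force between jaw and drive above 3 N), for 0.2 s.
At the end, for the whole second after the job is handed in: The drive lies flat on the plate within 2 mm of the rear fence and parallel to it within 0.03 rad, within 2.5 mm of the fixed jaw, the lever is past 1.4 rad, the jaw presses on the drive with more than 3 N, and all is at rest (all of step 2 and x of drive_centre in the frame of fixture above 0.003 m and angle between the y axis of drive_centre and the y axis of fixture, either way round below 0.03 rad and y of drive_centre in the frame of fixture above -0.0025 m and z of drive_centre in the frame of fixture below 0.017 m and angle between drive_centre's own z axis and vertical below 0.05 rad and linear speed of drive below 0.01 m/s and velocity of joint lever below 0.05 rad/s); the robot touches nothing.
It fails at once if the drive is lifted or tipped (more than 6 mm up or 0.15 rad) (z of drive_centre in the frame of fixture above 0.0205 m or angle between drive_centre's own z axis and vertical above 0.15 rad).
It fails at once if the lever is closed on a drive that is not home (value of joint lever above 0.9 rad and x of drive_centre in the frame of fixture below 0.001 m).
It fails at once if a bystander is moved by more than 20 mm (distance of any of screwdriver, tweezers, loupe, solder_reel, dock, card_reader from where it was at the start of the episode above 0.02 m).
It also fails if it takes over 61 s, if anything falls off the work surface, if the arm or the gripper's body presses on something with over 40 N, if the wrist force passes 120 N, or if a joint passes its speed limit or range.

ROBOT

A 6-joint arm with a two-finger parallel gripper is mounted at the origin on a cart in front of the work surface, level with it; the furniture and walls round the work are solid. World frame = base frame: x ahead of the robot, y to its left, z up, the work surface at z = 0. Lengths are in mm, angles in rad, forces in N, time in s.
With the tool pointing down it reaches from about 350 to 775 mm from the base axis. Payload 7.3 kg.
Tool frame: the origin (TCP) lies at the very end of the fingers, on their centre line; the grasp point (between the pads) lies bot.grip_point_offset behind it (bot.grip_point_offset is the distance from the TCP to the grasp point, in mm); z points along the fingers, y is the line along which they close (so a half turn about z gives the same grasp; the last joint's range is limited). The gripper opens to 92 mm and grips with 3 to 60 N. Pads are 19 mm wide; open, the fingers measure 130 mm over their backs; the gripper's body (75 mm by 190 mm) begins 47 mm behind the grasp point.
Start: joints at [-1.304, 0.342, 1.524, -0, 1.275, -0.146], TCP at [210.641, -480.911, 226.741] pointing down, gripper open.
Joint ranges: [-2.53, 2.53], [-0.77, 2.02], [0.04, 2.7], [-1, 4.14], [0.28, 2.66], [-3.11, 3.11]. Speed limits (rad/s): [2.57, 2.57, 3.14, 3.14, 3.14, 3.14].

INTERFACE

Orientations are given as [roll, pitch, yaw] about the fixed x, y, z axes, in that order (R = Rz(yaw) Ry(pitch) Rx(roll)).
In Python, from plant import bot gives the robot as it stands. The module is installed in compiled form; this text tells all that it offers.
- The arm moves only by the tool carry_out, never from a script. Its argument "plan" is a list of rows, each an object of numbers: "tx", "ty", "tz": the shift along the world's x, y, z in mm; "rx", "ry", "rz": the turn, a rotation vector about the world's x, y, z in rad. A call has 1 to 12 rows; each row shifts and turns the commanded pose from where the row before left it; what a row does not reach is not made up. A row lasts 1/10 s, in which the tool goes at most 50 mm and 8.59 degrees, less where a joint would pass 70% of its speed; a pose out of reach is approached as far as the arm can. A call with a gripper value outside its range is refused whole. "gripper" is the closure, from 0 (fully open) to 1 (shut), set as the call begins (left out, the last holds). The fingers move at their own pace and stop on an object; the grip force is fixed at half the most. Time passes only in rows, so rows that do not move let the fingers close. It gives the time, the measured TCP pose, the force, the opening and the grip force at its end, in the units of the state.
- bot.get_obs(): the state, without advancing time (a new reading comes with each control period).
- bot.capture(name): name is "scene" or "top" or "wrist"; returns the picture (480x640x3 uint8, red, green, blue); there is no depth.
- bot.camera_model(name): a dict with "camera_matrix" (3x3 intrinsics, pixels), "R" (3x3) and "t" (3): a world point X has camera coordinates R X + t. Camera axes: x right, y down, z forward; pixel columns grow to the right and rows downward; lengths in mm; the calibration is good to about 2 mm. A picture is of the moment at which its call begins: read the wrist's pose just before it. camera_model takes no time and is no camera call; for the wrist camera it gives the pose at the moment of the call.
- bot.close_job(): hands the job in; it is judged then, once.
The state is a dict: "time": time; "joint_positions": joint angles; "dq": joint speeds; "tau": joint torques, N m; "tool_pos": TCP position; "tcp_rot": TCP orientation; "contact_force": force on the tool from outside, world axes, zero at the start; "moment": the same for the moment, N m; "grip_width": finger opening in mm; "finger_force": force on a finger pad.
Only numpy, scipy, OpenCV 4.12 (cv2) and the standard library are available. Lean on these libraries where they do the work, as an engineer would, in place of code of your own. Each camera call takes 0.05 s, during which the arm holds its last target. There are 200 camera calls.

## Working session

There is one attempt and no reset: what is moved stays moved. The work goes in short steps, Python scripts to look and compute and a tool call to move; the robot and the scene stay as the last step left them, time stands still between calls to the robot, and variables do not carry over. Pictures are saved under pics/ and viewed, at most 10 in all, crops included, and the job is handed in when it is done.

Besides the shell and the picture viewer there is one more tool, called as name(argument=value, ...), one argument or row to a line, values as JSON. carry_out: Moves the arm, as the interface text tells. Its arguments: {"type":"object","properties":{"plan":{"type":"array"},"gripper":{"type":"number"}},"required":["plan"]}

```bash
mkdir -p pics; python3 - <<'E'
from plant import bot
import cv2,numpy as np
for n in("top","scene"):
    im=bot.capture(n); cv2.imwrite(f"pics/{n}1.png",im[:,:,::-1])
    m=bot.camera_model(n); print(n,np.round(m["camera_matrix"],1).tolist(),np.round(m["R"],4).tolist(),np.round(m["t"],1).tolist())
o=bot.get_obs(); print(o["time"],o["tool_pos"],o["tcp_rot"],o["grip_width"],bot.grip_point_offset)
E
```

```text
top [[544.8, 0.0, 323.9], [0.0, 544.8, 239.9], [0.0, 0.0, 1.0]] [[-0.0043, -0.9999, -0.013], [-0.9872, 0.0063, -0.1591], [0.1591, 0.0121, -0.9872]] [-107.6, 556.7, 822.8]
scene [[596.7, 0.0, 315.7], [0.0, 596.7, 233.1], [0.0, 0.0, 1.0]] [[0.5303, -0.8476, 0.0156], [-0.3603, -0.242, -0.9009], [0.7674, 0.4722, -0.4338]] [-381.0, 215.5, 806.4]
0.1 [ 210.54119012 -480.54659584  226.12732764] [-3.14024345e+00 -1.86286466e-04  4.12791855e-01] 91.85183266891079 18.8
```

View pics/top1.png

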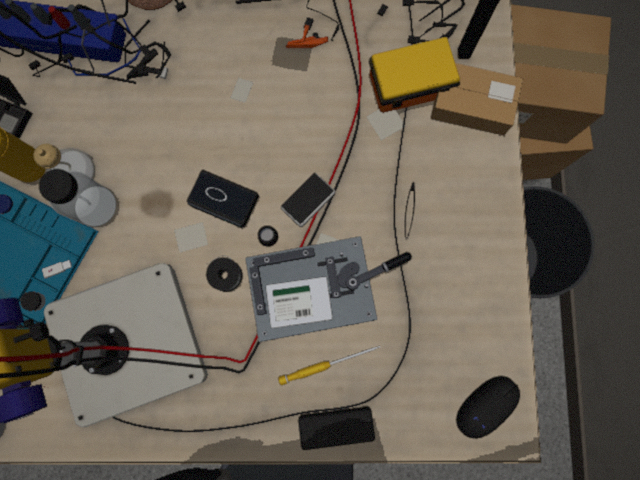

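View pics/scene1.png

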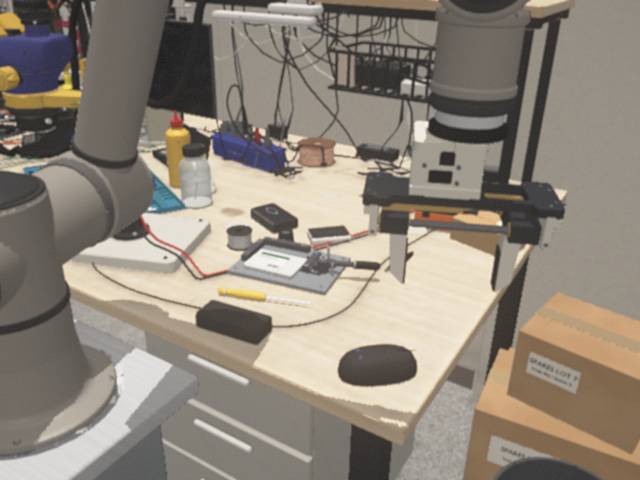

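The top view shows the fixture with plate corners at about (246,256), (361,237), (376,320) and (258,341). The drive's white label is at about (300,302), the lever pivot near (352,282) and the handle end near (408,257). The screwdriver lies at (282,380) to (378,348). Next I'll measure on an enlarged crop.

```bash
python3 - <<'E'
import cv2
im=cv2.imread("pics/top1.png")[225:355,230:425]
cv2.imwrite("pics/crop1.png",cv2.resize(im,None,fx=4,fy=4,interpolation=cv2.INTER_CUBIC))
E
```

```text
(no output)
```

View pics/crop1.png

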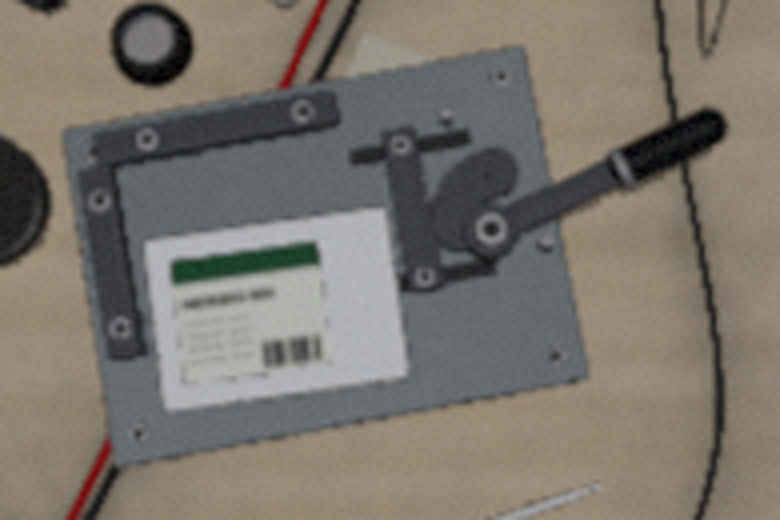

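In the crop, the plate corners are (65,130), (523,47), (587,378) and (117,465). The drive corners are (145,240), (385,208), (408,375) and (167,410). The pivot is at (490,230) and the handle tip at (715,122).

```bash
cat > h.py <<'E'
import cv2,numpy as np
from plant import bot
def cast(name,uv,z,m=None):
    m=m or bot.camera_model(name);R=np.array(m["R"]);t=np.array(m["t"]);K=np.array(m["camera_matrix"])
    uv=np.atleast_2d(uv).astype(float);d=np.c_[uv,np.ones(len(uv))]@np.linalg.inv(K).T@R
    c=-R.T@t;return c+d*((z-c[2])/d[:,2])[:,None]
def fit(loc,w):
    loc=np.array(loc,float);w=np.array(w)[:,:2];a=loc-loc.mean(0);b=w-w.mean(0)
    th=np.arctan2((a[:,0]*b[:,1]-a[:,1]*b[:,0]).sum(),(a*b).sum())
    r=np.array([[np.cos(th),-np.sin(th)],[np.sin(th),np.cos(th)]]);o=w.mean(0)-r@loc.mean(0)
    return th,o,r,w-(loc@r.T+o)
E
python3 - <<'E'
from h import *
f=lambda p:np.array(p)/4+[230-.4,225-.4]
np.set_printoptions(precision=1,suppress=True)
pl=cast("top",f([(65,130),(523,47),(587,378),(117,465)]),10)
th,o,r,res=fit([(60,70),(60,-125),(-80,-125),(-80,70)],pl)
print("fixture",round(th,4),o,res.tolist())
im=cv2.imread("pics/top1.png")[225:355,230:425]
msk=cv2.inRange(im,(130,130,130),(255,255,255)); hsv=cv2.cvtColor(im,cv2.COLOR_BGR2HSV)
msk&=cv2.inRange(hsv,(0,0,0),(180,50,255))
cs=max(cv2.findContours(msk,0,2)[0],key=cv2.contourArea);bx=cv2.boxPoints(cv2.minAreaRect(cs))
print("maskbox",(bx*4).tolist())
dr=cast("top",f([(145,240),(385,208),(408,375),(167,410)]),19)
t2,o2,_,res2=fit([(35,50),(35,-50),(-35,-50),(-35,50)],dr)
print("drive",round(t2-th,4),r.T@(o2-o),res2.tolist(), ((dr[:,:2]-o)@r).tolist())
pv=cast("top",f([(490,230)]),33)[0,:2];tip=cast("top",f([(712,124),(618,168)]),29)[:,:2]
print("pivot fix",(pv-o)@r,"handle",(tip-o)@r)
for q in((40,6),(1,50),(-15,-95.5)):print(q,o+r@np.array(q))
E
```

```text
fixture 0.1746 [487.6 -58.9] [[-0.8698416409525862, -1.8163777430663686], [-1.2860726207910602, 1.118159869041932], [1.024625865016219, 1.6586953063950887], [1.1312883967273706, -0.960477432370638]]
maskbox [[138.16001892089844, 239.12005615234375], [383.44000244140625, 204.08001708984375], [407.91998291015625, 375.44000244140625], [162.6400146484375, 410.48004150390625]]
drive -0.0406 [-29.   -5.4] [[-0.4992081541116704, -1.0283065362897759], [-1.42499258041056, 0.942831745485293], [0.9844094124750882, 1.4228663039740042], [0.939791322046915, -1.3373915131695213]] [[7.307257139854334, 42.2507494226945], [2.679831607332361, -55.56490197420066], [-64.80634986346791, -52.6699931004332], [-61.27163685181764, 44.53707795476451]]
pivot fix [-14.7 -95. ] handle [[  11.5 -190.8]
 [   0.8 -150.2]]
(40, 6) [525.9 -46. ]
(1, 50) [479.9  -9.5]
(-15, -95.5) [ 489.4 -155.6]
```

carry_out(
  plan=[
    {"tx": 15.8,"ty": 33.4,"tz": -7,"rz": -0.02},
    {"tx": 15.8,"ty": 33.4,"tz": -7,"rz": -0.02},
    {"tx": 15.8,"ty": 33.4,"tz": -7,"rz": -0.02},
    {"tx": 15.8,"ty": 33.4,"tz": -7,"rz": -0.02},
    {"tx": 15.8,"ty": 33.4,"tz": -7,"rz": -0.02},
    {"tx": 15.8,"ty": 33.4,"tz": -7,"rz": -0.02},
    {"tx": 15.8,"ty": 33.4,"tz": -7,"rz": -0.02},
    {"tx": 15.8,"ty": 33.4,"tz": -7,"rz": -0.02},
    {"tx": 15.8,"ty": 33.4,"tz": -7,"rz": -0.02},
    {"tx": 15.8,"ty": 33.4,"tz": -7,"rz": -0.02},
    {"tx": 15.8,"ty": 33.4,"tz": -7,"rz": -0.02},
    {"tx": 15.8,"ty": 33.4,"tz": -7,"rz": -0.018},
  ],
  gripper=1,
)

```text
invalid input at $.plan[0]: expected keys tx, ty, tz, rx, ry, rz
```

carry_out(
  plan=[
    {"tx": 15.8,"ty": 33.4,"tz": -7,"rx": 0,"ry": 0,"rz": -0.02},
    {"tx": 15.8,"ty": 33.4,"tz": -7,"rx": 0,"ry": 0,"rz": -0.02},
    {"tx": 15.8,"ty": 33.4,"tz": -7,"rx": 0,"ry": 0,"rz": -0.02},
    {"tx": 15.8,"ty": 33.4,"tz": -7,"rx": 0,"ry": 0,"rz": -0.02},
    {"tx": 15.8,"ty": 33.4,"tz": -7,"rx": 0,"ry": 0,"rz": -0.02},
    {"tx": 15.8,"ty": 33.4,"tz": -7,"rx": 0,"ry": 0,"rz": -0.02},
    {"tx": 15.8,"ty": 33.4,"tz": -7,"rx": 0,"ry": 0,"rz": -0.02},
    {"tx": 15.8,"ty": 33.4,"tz": -7,"rx": 0,"ry": 0,"rz": -0.02},
    {"tx": 15.8,"ty": 33.4,"tz": -7,"rx": 0,"ry": 0,"rz": -0.02},
    {"tx": 15.8,"ty": 33.4,"tz": -7,"rx": 0,"ry": 0,"rz": -0.02},
    {"tx": 15.8,"ty": 33.4,"tz": -7,"rx": 0,"ry": 0,"rz": -0.02},
    {"tx": 15.8,"ty": 33.4,"tz": -7,"rx": 0,"ry": 0,"rz": -0.018},
  ],
  gripper=1,
)

```text
time: 1.3
tool_pos: [400.5, -78.6, 142.4]
tcp_rot: [-3.142, 0.0, 0.174]
contact_force: [0.9, -1.1, -0.4]
grip_width: 1.8
finger_force: 0.0
```

carry_out(
  plan=[
    {"tx": 0,"ty": 0,"tz": -30,"rx": 0,"ry": 0,"rz": 0},
    {"tx": 0,"ty": 0,"tz": -35,"rx": 0,"ry": 0,"rz": 0},
    {"tx": 0,"ty": 0,"tz": -30,"rx": 0,"ry": 0,"rz": 0},
    {"tx": 0,"ty": 0,"tz": -20,"rx": 0,"ry": 0,"rz": 0},
    {"tx": 0,"ty": 0,"tz": -10,"rx": 0,"ry": 0,"rz": 0},
    {"tx": 0,"ty": 0,"tz": -4,"rx": 0,"ry": 0,"rz": 0},
    {"tx": 0,"ty": 0,"tz": 0,"rx": 0,"ry": 0,"rz": 0},
  ],
)

```text
time: 2.0
tool_pos: [400.4, -80.2, 13.8]
tcp_rot: [3.142, 0.0, 0.175]
contact_force: [0.7, 0.2, -0.1]
grip_width: 0.2
finger_force: 0.0
```

```bash
python3 - <<'E'
from h import *
a=bot.capture("wrist");b=bot.capture("top")
cv2.imwrite("pics/w2.png",a[:,:,::-1]);cv2.imwrite("pics/top2.png",b[:,:,::-1])
c=cv2.resize(b[225:355,230:425,::-1],None,fx=2,fy=2,interpolation=2)
d=np.zeros((480,790,3),np.uint8);d[:300,:400]=cv2.resize(a[:,:,::-1],(400,300));d[:260,400:790]=c
cv2.imwrite("pics/both2.png",d[:300]);print(bot.get_obs()["tool_pos"])
E
```

```text
[400.82930862 -80.37762834  14.46324514]
```

View pics/both2.png

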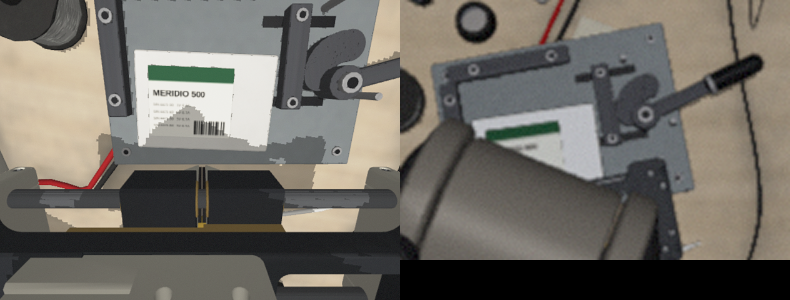

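The wrist view shows the closed fingers in front of the drive, centred on its long side: front edge middle at about (206,151), fingers at (203,170). I'll push along the fixture's +x.

carry_out(
  plan=[
    {"tx": 3.94,"ty": 0.69,"tz": -0.5,"rx": 0,"ry": 0,"rz": 0},
    {"tx": 3.94,"ty": 0.69,"tz": 0,"rx": 0,"ry": 0,"rz": 0},
    {"tx": 3.94,"ty": 0.69,"tz": 0,"rx": 0,"ry": 0,"rz": 0},
    {"tx": 3.94,"ty": 0.69,"tz": 0,"rx": 0,"ry": 0,"rz": 0},
    {"tx": 3.94,"ty": 0.69,"tz": 0,"rx": 0,"ry": 0,"rz": 0},
    {"tx": 3.94,"ty": 0.69,"tz": 0,"rx": 0,"ry": 0,"rz": 0},
    {"tx": 3.94,"ty": 0.69,"tz": 0,"rx": 0,"ry": 0,"rz": 0},
    {"tx": 3.94,"ty": 0.69,"tz": 0,"rx": 0,"ry": 0,"rz": 0},
    {"tx": 3.94,"ty": 0.69,"tz": 0,"rx": 0,"ry": 0,"rz": 0},
    {"tx": 3.94,"ty": 0.69,"tz": 0,"rx": 0,"ry": 0,"rz": 0},
  ],
)

```text
time: 3.1
tool_pos: [440.0, -73.1, 13.2]
tcp_rot: [3.142, 0.0, 0.175]
contact_force: [-0.5, 0.2, -0.2]
grip_width: 0.4
finger_force: 0.4
```

```bash
python3 - <<'E'
from h import *
a=bot.capture("wrist");cv2.imwrite("pics/w3.png",a[:,:,::-1]);print(bot.get_obs()["tool_pos"])
E
```

```text
[440.72120232 -73.20938252  13.29955143]
```

View pics/w3.png

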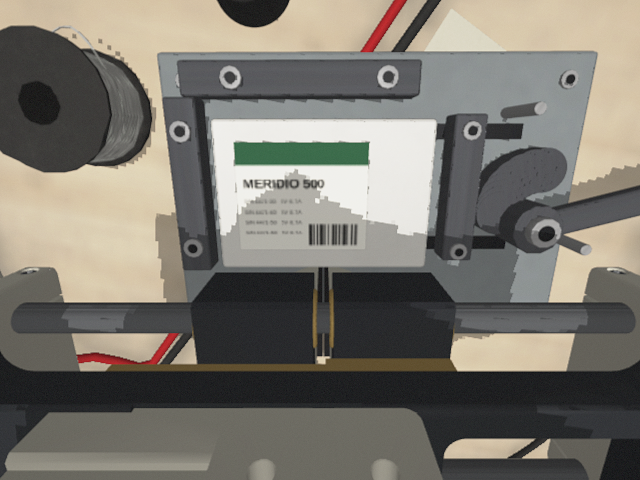

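The drive is now parallel to the fence, with its rear edge at row 121 and the fence face at about row 97. That leaves roughly 10 mm, which I'll close slowly.

carry_out(
  plan=[
    {"tx": 1.97,"ty": 0.35,"tz": 0,"rx": 0,"ry": 0,"rz": 0},
    {"tx": 1.97,"ty": 0.35,"tz": 0,"rx": 0,"ry": 0,"rz": 0},
    {"tx": 1.97,"ty": 0.35,"tz": 0,"rx": 0,"ry": 0,"rz": 0},
    {"tx": 0.98,"ty": 0.17,"tz": 0,"rx": 0,"ry": 0,"rz": 0},
    {"tx": 0.98,"ty": 0.17,"tz": 0,"rx": 0,"ry": 0,"rz": 0},
  ],
)

```text
time: 3.65
tool_pos: [447.5, -71.8, 13.2]
tcp_rot: [3.142, 0.0, 0.175]
contact_force: [-0.7, -0.6, 0.4]
grip_width: 0.5
finger_force: 0.4
```

carry_out(
  plan=[
    {"tx": 0.49,"ty": 0.09,"tz": 0,"rx": 0,"ry": 0,"rz": 0},
    {"tx": 0.49,"ty": 0.09,"tz": 0,"rx": 0,"ry": 0,"rz": 0},
  ],
)

```text
time: 3.85
tool_pos: [448.1, -71.7, 13.2]
tcp_rot: [-3.142, 0.001, 0.175]
contact_force: [-2.9, -1.1, 1.3]
grip_width: 0.5
finger_force: 1.6
```

carry_out(
  plan=[
    {"tx": 0.49,"ty": 0.09,"tz": 0,"rx": 0,"ry": 0,"rz": 0},
    {"tx": 0.49,"ty": 0.09,"tz": 0,"rx": 0,"ry": 0,"rz": 0},
  ],
)

```text
time: 4.05
tool_pos: [448.3, -71.6, 13.1]
tcp_rot: [-3.141, 0.003, 0.175]
contact_force: [-6.6, -4.9, 4.1]
grip_width: 0.3
finger_force: 3.7
```

carry_out(
  plan=[
    {"tx": 0.49,"ty": 0.09,"tz": 0,"rx": 0,"ry": 0,"rz": 0},
    {"tx": 0.49,"ty": 0.09,"tz": 0,"rx": 0,"ry": 0,"rz": 0},
  ],
)

```text
time: 4.25
tool_pos: [448.3, -71.5, 13.1]
tcp_rot: [-3.141, 0.004, 0.175]
contact_force: [-10.1, -7.1, 7.5]
grip_width: 0.5
finger_force: 5.5
```

```bash
python3 - <<'E'
from h import *
a=bot.capture("wrist");cv2.imwrite("pics/w4.png",a[30:350,130:,::-1]);print(bot.get_obs()["tool_pos"])
E
```

```text
[448.34060066 -71.52266821  13.09417828]
```

View pics/w4.png

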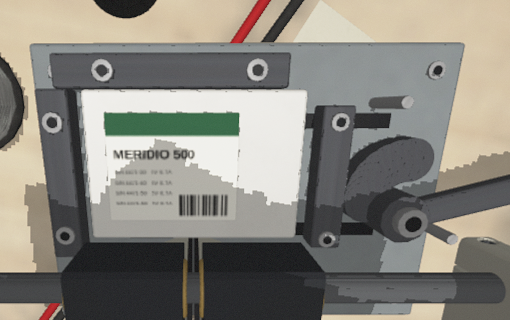

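The drive's rear edge now sits flush along the whole fence at crop row 90, and the push force is about 10 N. I'll back off, lift, and plan the lever arc.

carry_out(
  plan=[
    {"tx": -4.9,"ty": -0.9,"tz": 0,"rx": 0,"ry": 0,"rz": 0},
    {"tx": -9.8,"ty": -1.7,"tz": 0,"rx": 0,"ry": 0,"rz": 0},
    {"tx": 0,"ty": 0,"tz": 20,"rx": 0,"ry": 0,"rz": 0},
    {"tx": 0,"ty": 0,"tz": 40,"rx": 0,"ry": 0,"rz": 0},
    {"tx": 0,"ty": 0,"tz": 20,"rx": 0,"ry": 0,"rz": 0},
    {"tx": 0,"ty": 0,"tz": 0,"rx": 0,"ry": 0,"rz": 0},
  ],
)

```text
time: 4.9
tool_pos: [437.3, -74.4, 95.7]
tcp_rot: [3.139, -0.006, 0.175]
contact_force: [-0.0, -0.0, -0.2]
grip_width: 0.3
finger_force: 0.0
```

```bash
cat > arc.py <<'E'
import numpy as np
P=np.array([489.4,-155.6]);TH=.1746
def pose(q,d=17.5,rad=82):
    a=TH+q; return P+rad*np.array([np.sin(a),-np.cos(a)])-d*np.array([np.cos(a),np.sin(a)]),a
E
python3 - <<'E'
from h import *;from arc import *
o=bot.get_obs();print(o["tool_pos"].round(1),o["tcp_rot"],o["joint_positions"].round(2))
p,a=pose(.27,30);print("start",p.round(1),a,"shift",(p-o["tool_pos"][:2]).round(1),"turn",a-o["tcp_rot"][2])
for q in np.arange(.27,1.7,.1):
    p,a=pose(q);print(round(q,2),p.round(1),round(a,3))
im=cv2.imread("pics/top1.png")
# screwdriver / tweezers pixels
print(cast("top",[(282,380),(378,348),(408,237),(411,184)],5).round(0).tolist())
E
```

```text
[437.3 -74.4  95.7] [ 3.13855844 -0.00566959  0.17476457] [-0.34  0.36  1.92  0.    0.85  1.05]
start [ 497.6 -242.5] 0.4446 shift [  60.3 -168.1] turn 0.2698354271777258
0.27 [ 508.9 -237.2] 0.445
0.37 [ 516.9 -234.8] 0.545
0.47 [ 524.7 -231.7] 0.645
0.57 [ 532.1 -227.8] 0.745
0.67 [ 539.1 -223.1] 0.845
0.77 [ 545.6 -217.8] 0.945
0.87 [ 551.5 -211.9] 1.045
0.97 [ 556.8 -205.4] 1.145
1.07 [ 561.5 -198.5] 1.245
1.17 [ 565.4 -191. ] 1.345
1.27 [ 568.5 -183.3] 1.445
1.37 [ 570.9 -175.2] 1.545
1.47 [ 572.5 -167. ] 1.645
1.57 [ 573.2 -158.7] 1.745
1.67 [ 573.1 -150.3] 1.845
[[336.0, -42.0, 5.0], [386.0, -196.0, 5.0], [566.0, -250.0, 5.0], [657.0, -257.0, 5.0]]
```

carry_out(
  plan=[
    {"tx": 10,"ty": -28,"tz": 0,"rx": 0,"ry": 0,"rz": 0.045},
    {"tx": 10,"ty": -28,"tz": 0,"rx": 0,"ry": 0,"rz": 0.045},
    {"tx": 10,"ty": -28,"tz": 0,"rx": 0,"ry": 0,"rz": 0.045},
    {"tx": 10,"ty": -28,"tz": 0,"rx": 0,"ry": 0,"rz": 0.045},
    {"tx": 10,"ty": -28,"tz": 0,"rx": 0,"ry": 0,"rz": 0.045},
    {"tx": 10,"ty": -28,"tz": 0,"rx": 0,"ry": 0,"rz": 0.045},
    {"tx": 0,"ty": 0,"tz": -10,"rx": 0,"ry": 0,"rz": 0},
    {"tx": 0,"ty": 0,"tz": 0,"rx": 0,"ry": 0,"rz": 0},
  ],
)

```text
time: 5.7
tool_pos: [494.1, -241.1, 80.6]
tcp_rot: [-3.137, 0.002, 0.443]
contact_force: [-1.4, 0.7, 0.7]
grip_width: 0.3
finger_force: 0.0
```

```bash
python3 - <<'E'
from h import *
a=bot.capture("wrist");cv2.imwrite("pics/w5.png",a[:,:,::-1]);print(bot.get_obs()["tool_pos"],bot.get_obs()["tcp_rot"])
E
```

```text
[ 494.23442422 -240.59099898   81.37765956] [-3.13779376e+00  1.94416603e-03  4.44000270e-01]
```

View pics/w5.png

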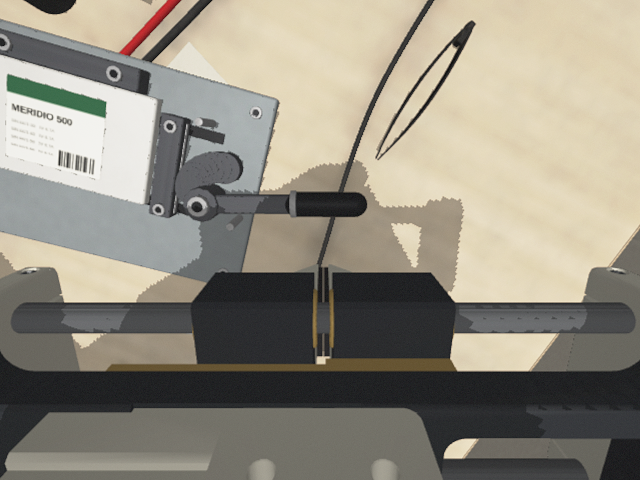

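The lever lies parallel to the fingers' line. Its handle spans columns 290–367 at row 204, and the fingers are at column 323, so they line up with the handle. Descending behind it.

carry_out(
  plan=[
    {"tx": 0,"ty": 0,"tz": -20,"rx": 0,"ry": 0,"rz": 0},
    {"tx": 0,"ty": 0,"tz": -20,"rx": 0,"ry": 0,"rz": 0},
    {"tx": 0,"ty": 0,"tz": -14,"rx": 0,"ry": 0,"rz": 0},
    {"tx": 0,"ty": 0,"tz": -8,"rx": 0,"ry": 0,"rz": 0},
    {"tx": 0,"ty": 0,"tz": 0,"rx": 0,"ry": 0,"rz": 0},
  ],
)

```text
time: 6.25
tool_pos: [494.9, -240.6, 20.3]
tcp_rot: [-3.139, 0.001, 0.445]
contact_force: [0.1, -0.4, 0.3]
grip_width: 0.4
finger_force: 0.0
```

carry_out(
  plan=[
    {"tx": 3.6,"ty": 0.8,"tz": 0,"rx": 0,"ry": 0,"rz": 0},
    {"tx": 3.6,"ty": 0.8,"tz": 0,"rx": 0,"ry": 0,"rz": 0},
    {"tx": 3.6,"ty": 0.9,"tz": 0,"rx": 0,"ry": 0,"rz": 0},
    {"tx": 3.6,"ty": 0.9,"tz": 0,"rx": 0,"ry": 0,"rz": 0},
    {"tx": 0,"ty": 0,"tz": 0,"rx": 0,"ry": 0,"rz": 0},
  ],
)

```text
time: 6.75
tool_pos: [510.4, -238.5, 21.5]
tcp_rot: [3.141, 0.0, 0.445]
contact_force: [-1.7, -2.1, 0.7]
grip_width: 0.0
finger_force: 0.7
```

```bash
python3 - <<'E'
from h import *;from arc import *
o=bot.get_obs();print(o["tool_pos"].round(1),o["tcp_rot"],o["contact_force"])
L=None
for q in np.arange(.27,1.68,.1):
    p,a=pose(q)
    if L is not None:print(round(q,2),(p-L).round(1))
    L=p
E
```

```text
[ 510.4 -238.5   21.5] [3.14117211e+00 1.29039689e-04 4.45225204e-01] [-1.74980822 -2.09097421  0.67394311]
0.37 [8.  2.4]
0.47 [7.8 3.1]
0.57 [7.4 3.9]
0.67 [7.  4.6]
0.77 [6.5 5.3]
0.87 [5.9 5.9]
0.97 [5.3 6.5]
1.07 [4.6 7. ]
1.17 [3.9 7.4]
1.27 [3.2 7.8]
1.37 [2.4 8. ]
1.47 [1.6 8.2]
1.57 [0.7 8.3]
1.67 [-0.1  8.4]
```

Contact is made with a light touch, so I'll swing along the arc.

carry_out(
  plan=[
    {"tx": 4.0,"ty": 1.2,"tz": -1,"rx": 0,"ry": 0,"rz": 0.05},
    {"tx": 4.0,"ty": 1.2,"tz": 0,"rx": 0,"ry": 0,"rz": 0.05},
    {"tx": 3.9,"ty": 1.55,"tz": 0,"rx": 0,"ry": 0,"rz": 0.05},
    {"tx": 3.9,"ty": 1.55,"tz": 0,"rx": 0,"ry": 0,"rz": 0.05},
    {"tx": 3.7,"ty": 1.95,"tz": 0,"rx": 0,"ry": 0,"rz": 0.05},
    {"tx": 3.7,"ty": 1.95,"tz": 0,"rx": 0,"ry": 0,"rz": 0.05},
    {"tx": 3.5,"ty": 2.3,"tz": 0,"rx": 0,"ry": 0,"rz": 0.05},
    {"tx": 3.5,"ty": 2.3,"tz": 0,"rx": 0,"ry": 0,"rz": 0.05},
    {"tx": 3.25,"ty": 2.65,"tz": 0,"rx": 0,"ry": 0,"rz": 0.05},
    {"tx": 3.25,"ty": 2.65,"tz": 0,"rx": 0,"ry": 0,"rz": 0.05},
  ],
)

```text
time: 7.75
tool_pos: [546.3, -219.5, 20.3]
tcp_rot: [-3.141, 0.001, 0.947]
contact_force: [-4.2, -2.3, 2.1]
grip_width: 0.1
finger_force: 2.0
```

```bash
python3 - <<'E'
from h import *
a=bot.capture("wrist");cv2.imwrite("pics/w6.png",a[:360,:,::-1]);print(bot.get_obs()["tool_pos"],bot.get_obs()["tcp_rot"])
E
```

```text
[ 546.77851575 -219.05743609   20.28415669] [-3.14114454e+00  6.00461408e-04  9.49585446e-01]
```

View pics/w6.png

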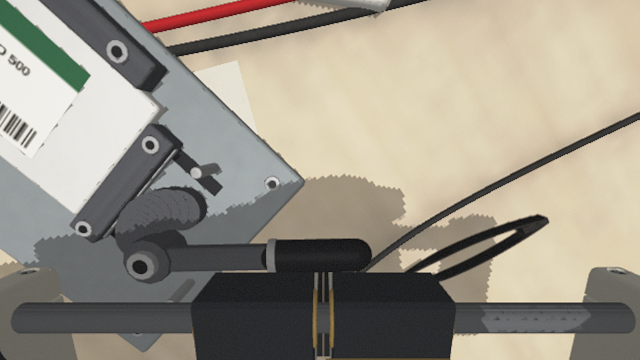

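The lever follows at about 0.8 rad. The handle at (268–370, 255) lies against the fingers at column 323, and the drive is still flush. Continuing.

carry_out(
  plan=[
    {"tx": 2.95,"ty": 2.95,"tz": 0,"rx": 0,"ry": 0,"rz": 0.05},
    {"tx": 2.95,"ty": 2.95,"tz": 0,"rx": 0,"ry": 0,"rz": 0.05},
    {"tx": 2.65,"ty": 3.25,"tz": 0,"rx": 0,"ry": 0,"rz": 0.05},
    {"tx": 2.65,"ty": 3.25,"tz": 0,"rx": 0,"ry": 0,"rz": 0.05},
    {"tx": 2.3,"ty": 3.5,"tz": 0,"rx": 0,"ry": 0,"rz": 0.05},
    {"tx": 2.3,"ty": 3.5,"tz": 0,"rx": 0,"ry": 0,"rz": 0.05},
    {"tx": 1.95,"ty": 3.7,"tz": 0,"rx": 0,"ry": 0,"rz": 0.05},
    {"tx": 1.95,"ty": 3.7,"tz": 0,"rx": 0,"ry": 0,"rz": 0.05},
    {"tx": 1.6,"ty": 3.9,"tz": 0,"rx": 0,"ry": 0,"rz": 0.05},
    {"tx": 1.6,"ty": 3.9,"tz": 0,"rx": 0,"ry": 0,"rz": 0.05},
    {"tx": 1.2,"ty": 4.0,"tz": 0,"rx": 0,"ry": 0,"rz": 0.05},
    {"tx": 1.2,"ty": 4.0,"tz": 0,"rx": 0,"ry": 0,"rz": 0.05},
  ],
)

```text
time: 9.0
tool_pos: [571.9, -177.3, 20.2]
tcp_rot: [-3.141, 0.001, 1.546]
contact_force: [-2.2, -3.8, -0.4]
grip_width: 0.4
finger_force: 2.0
```

carry_out(
  plan=[
    {"tx": 0.8,"ty": 4.1,"tz": 0,"rx": 0,"ry": 0,"rz": 0.05},
    {"tx": 0.8,"ty": 4.1,"tz": 0,"rx": 0,"ry": 0,"rz": 0.05},
    {"tx": 0.3,"ty": 2.1,"tz": 0,"rx": 0,"ry": 0,"rz": 0.03},
    {"tx": 0.3,"ty": 2.1,"tz": 0,"rx": 0,"ry": 0,"rz": 0.03},
    {"tx": 0,"ty": 1.5,"tz": 0,"rx": 0,"ry": 0,"rz": 0.02},
    {"tx": 0,"ty": 0,"tz": 0,"rx": 0,"ry": 0,"rz": 0},
  ],
)

```text
time: 9.6
tool_pos: [574.3, -163.7, 20.2]
tcp_rot: [3.141, 0.001, 1.725]
contact_force: [-1.7, -5.5, -0.6]
grip_width: 0.7
finger_force: 2.8
```

carry_out(
  plan=[
    {"tx": 0,"ty": 1.5,"tz": 0,"rx": 0,"ry": 0,"rz": 0.02},
    {"tx": 0,"ty": 1.5,"tz": 0,"rx": 0,"ry": 0,"rz": 0},
    {"tx": 0,"ty": 1,"tz": 0,"rx": 0,"ry": 0,"rz": 0},
    {"tx": 0,"ty": 0,"tz": 0,"rx": 0,"ry": 0,"rz": 0},
  ],
)

```text
time: 10.0
tool_pos: [574.4, -161.4, 20.3]
tcp_rot: [3.141, 0.004, 1.744]
contact_force: [-1.9, -12.6, -2.0]
grip_width: 0.6
finger_force: 5.8
```

carry_out(
  plan=[
    {"tx": 0,"ty": 1,"tz": 0,"rx": 0,"ry": 0,"rz": 0},
    {"tx": 0,"ty": 1,"tz": 0,"rx": 0,"ry": 0,"rz": 0},
    {"tx": 0,"ty": 0,"tz": 0,"rx": 0,"ry": 0,"rz": 0},
  ],
)

```text
time: 10.3
tool_pos: [574.5, -161.1, 20.4]
tcp_rot: [3.141, 0.006, 1.744]
contact_force: [-4.8, -18.8, -2.9]
grip_width: 0.4
finger_force: 9.0
```

The force rises from 12.6 N to 18.8 N with almost no motion, so the lever is at its stop. I'll hold, back off and lift.

carry_out(
  plan=[
    {"tx": 0,"ty": 0.5,"tz": 0,"rx": 0,"ry": 0,"rz": 0},
    {"tx": 0,"ty": 0,"tz": 0,"rx": 0,"ry": 0,"rz": 0},
    {"tx": 0,"ty": 0,"tz": 0,"rx": 0,"ry": 0,"rz": 0},
    {"tx": 0.5,"ty": -5,"tz": 0,"rx": 0,"ry": 0,"rz": 0},
    {"tx": 2,"ty": -12,"tz": 0,"rx": 0,"ry": 0,"rz": 0},
    {"tx": 0,"ty": 0,"tz": 20,"rx": 0,"ry": 0,"rz": 0},
    {"tx": 0,"ty": 0,"tz": 40,"rx": 0,"ry": 0,"rz": 0},
    {"tx": 0,"ty": 0,"tz": 40,"rx": 0,"ry": 0,"rz": 0},
    {"tx": -20,"ty": -30,"tz": 10,"rx": 0,"ry": 0,"rz": 0},
    {"tx": -20,"ty": -30,"tz": 0,"rx": 0,"ry": 0,"rz": 0},
    {"tx": 0,"ty": 0,"tz": 0,"rx": 0,"ry": 0,"rz": 0},
    {"tx": 0,"ty": 0,"tz": 0,"rx": 0,"ry": 0,"rz": 0},
  ],
)

```text
time: 11.5
tool_pos: [537.0, -233.6, 130.3]
tcp_rot: [3.141, -0.0, 1.743]
contact_force: [0.6, 0.1, 0.1]
grip_width: 0.1
finger_force: 0.0
```

```bash
python3 - <<'E'
from h import *
a=bot.capture("wrist");b=bot.capture("top")
c=cv2.resize(b[225:355,230:425,::-1],None,fx=2,fy=2,interpolation=2)
d=np.zeros((300,790,3),np.uint8);d[:,:400]=cv2.resize(a[:,:,::-1],(400,300));d[:260,400:790]=c
cv2.imwrite("pics/end.png",d);print(bot.get_obs()["tool_pos"],bot.get_obs()["contact_force"])
E
```

```text
[ 537.36540316 -232.48405823  130.01098222] [-0.62129999  0.32341583 -0.35538383]
```

View pics/end.png

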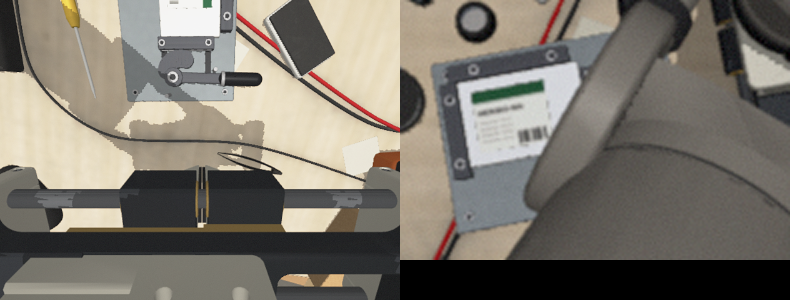

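The lever points along the fixture's +x beside the jaw, with its handle at (240,79) in the wrist view. The drive is in the corner of the fence and the fixed jaw, and the arm is clear of everything, so I'm handing in.

```bash
python3 -c "
from plant import bot
print(bot.close_job())"
```

```text
the job is handed in; nothing more can be done
None
```

I pushed the drive flush against the rear fence and swung the cam lever to its stop. The last pictures show the drive against the fence and fixed jaw with the lever still closed, and I handed the job in at about 11.6 s; no verdict came back and the jaw's clamping force wasn't measured directly.

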